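# Refit the tapered plug of a sauce dispenser's draw-off valve

### The arm

A 6-joint arm with a two-finger parallel gripper is mounted at the origin on the work surface. World frame = base frame: x ahead of the robot, y to its left, z up, the work surface at z = 0. Lengths are in mm, angles in rad, forces in N, time in s.
With the tool pointing down it reaches from about 275 to 1000 mm from the base axis. Payload 8.4 kg.
Tool frame: the origin (TCP) lies midway between the tips of the shut fingers; the grasp point (between the pads) lies 19 mm behind it; z points along the fingers, y is the line along which they close (so a half turn about z gives the same grasp; the last joint's range is limited). The gripper opens to 85 mm and grips with 20 to 120 N. Pads are 22 mm wide; open, the fingers measure 114 mm over their backs; the gripper's body (76 mm by 85 mm) begins 54 mm behind the grasp point. The pads swing forward as they close: fully open they stand 13 mm farther back than shut.
Start: joints at [1.196, 0.353, 1.633, -0, 1.155, -0.002], TCP at [227.639, 582.072, 231.281] pointing down, gripper open.
Joint ranges: [-2.63, 2.63], [-0.92, 2.1], [0.06, 2.66], [-1.3, 4.44], [0, 2.69], [-3.02, 3.02]. Speed limits (rad/s): [2.22, 2.22, 2.79, 3.14, 3.14, 3.14].

### API

Orientations are given as [roll, pitch, yaw] about the fixed x, y, z axes, in that order (R = Rz(yaw) Ry(pitch) Rx(roll)).
In Python, from station import r, optics gives the robot as it stands. The module is installed in compiled form; this text tells all that it offers.
- The arm moves only by the shell command python3 -m inch 'ROWS' [OPENING] [FORCE]. ROWS is JSON, one flat list of numbers, 6 for each row, row after row: the shift along the tool's x, y, z normalised to -1 to 1, where 1 is 0.4 m, then the turn, a rotation vector about the tool's x, y, z normalised to -1 to 1, where 1 is 45 degrees. In form: [dx, dy, dz, rx, ry, rz, dx, dy, dz, rx, ry, rz, ...]. A call has 1 to 10 rows; each row is the pose to reach, as a shift and turn from the pose commanded when the call began, along the tool's axes at that moment; what a row does not reach only later rows make up. A row lasts 1/10 s, in which the tool goes at most 50 mm and 8.59 degrees, less where a joint would pass 70% of its speed; a pose out of reach is approached as far as the arm can. A call with a number of a shift or a turn outside -1 to 1 is refused whole. A call with a gripper value outside its range is refused whole. OPENING is the opening, from -1 (shut) to 1 (fully open), so that 0 is half open, set as the call begins (- or left out, the last holds). The fingers move at their own pace and stop on an object; FORCE is the grip in N (left out, the last holds). Time passes only in rows, so rows that repeat a pose let the fingers close. It gives the time, the measured TCP pose, the force, the opening and the grip force at its end, in the units of the state.
- r.get_obs(): the state, without advancing time (a new reading comes with each control period).
- optics.grab_frame(name): name is "scene" or "top" or "wrist"; returns the picture (400x640x3 uint8, red, green, blue); there is no depth.
- optics.camera_params(name): a dict with "K" (3x3 intrinsics, pixels), "eye" and "rotation" of the camera in the world. Camera axes: x right, y up, looking along -z (the intrinsics and any distortion apply to the point x, -y, -z); pixel columns grow to the right and rows downward; lengths in mm; the calibration is good to about 2 mm. The wrist camera is an equidistant fisheye: a pixel r from the principal point sees the ray r / f radians off the axis. A picture is of the moment at which its call begins: read the wrist's pose just before it. camera_params takes no time and is no camera call; for the wrist camera it gives the pose at the moment of the call.
- r.close_job(): hands the job in; it is judged then, once.
The state is a dict: "clock": time; "joint_positions": joint angles; "qd": joint speeds; "joint_efforts": joint torques, N m; "tcp_pos": TCP position; "tcp_rot": TCP orientation; "wrist_force": force on the tool from outside, world axes, zero at the start; "moment": the same for the moment, N m; "opening": opening from 0.0 (shut) to 1.0 (fully open); "grip_force": force on a finger pad.
Only numpy, scipy, OpenCV 4.12 (cv2) and the standard library are available. Lean on these libraries where they do the work, as an engineer would, in place of code of your own. Each camera call takes 0.05 s, during which the arm holds its last target. There are 200 camera calls.

### The job

Refit the larger of the two washed plugs: lower it upright into the dispenser's tapered valve seat, its lever about halfway between closed (square across the pipe) and open (along it towards the spout), so that the lug enters the gap in the stop rim. Press it down firmly, without forcing it, until it has pushed the white seal ring down and sits fully home. Then ease off and check that it rocks free: swing the lever gently open to its stop, back to the closed stop, and let go with the plug still home, leaving everything else where it is.

Things in the scene. Friction and masses are not known exactly. Their poses are not given: they have to be found in the camera images.
- plug_center (a point): The steel plug to fit, the larger of two alike, upright on the tray (mm): 104 tall, 0.5 kg; centre, 52 above foot; z up, x to the lever's tip. From foot up: foot r 11 to 8; taper r 12 to 22.8 up to 48; neck to 54; collar r 28.5 to 60, with a lug (10 wide, to r 38, heights 55-63) on the lever's side; thin stem; square lever 14 wide and high, heights 90-104, x -22 to +75: grip it across, over the axis.
- plug_lever_end (a point): Tip of the plug's lever, 75 mm out along the plug's x from its axis, at the lever's mid-height (45 mm above plug_center). The lug lies under the lever, in the same direction; the lever's outer half has a black sleeve.
- valve_mouth (a point): The dispenser's fixed valve (mm): on the axis, 150 above counter; z up, +y along the pipe to the spout, -y to the tank (r 126, 344 tall, axis 300 off). The shimmed seat inside stands 0-12 lower from valve to valve (unmeasured): home, the plug's centre is 4 above to 8 below this point. Stop rim r 31-38, top 16 above, has one gap: the lug fits with the lever between -x (closed stop) and +y (open stop).
- seal (a joint): White seal ring (r 24-29, 6 high) round the seat's mouth: metres pushed down, 0-0.001 at first = 6 mm proud, 0.006 = down. Snug: it slides under 12 to 18 N (the plug's 5 N weight included) and stays where left. The collar pushes it for 6 mm; then the taper bears and force climbs steeply: stop near 22 N; 28 N is too much. Push left on while turning squeezes the taper 4-fold: ease off first.
- small_plug_center (a point): A smaller plug of the same shape (81 mm tall) from another tap, upright on the tray; its centre, 41 mm above its foot. Leave it.
- tray: Fixed shallow white plastic tray 285 x 290 mm, rim 14 high, floor 3 mm above the counter, holding the washed parts; origin under its centre.
- union_nut: Loose steel pipe nut, 48 mm across, 18 high, on the tray; origin at its underside. Leave it.
- spare_seal: Loose white spare seal ring, 58 mm across, 6 high, on the tray; origin at its underside. Leave it.
- sauce_pot: Small steel pot, 72 mm across, 52 high, under the valve's spout; origin at its underside. Leave it.
- squeeze_bottle: Red squeeze bottle, 60 mm across, 190 high, at the far side; origin at its underside. Leave it.
- pepper_tub: Clear jar with a black lid, 76 mm across, 85 high, at the far side; origin at its underside. Leave it.
- basting_spoon: Spoon 260 mm long lying at the far side; leave it.
- deli_tub: White tub, 110 mm across, 75 high, at the far side; origin at its underside. Leave it.
Mind the look-alikes: they are no part of the job. What is shaped like the part that bears plug_center but purple, red or turquoise is not meant.

How it is judged:
By the outcome, as a careful person would: the job done as asked, in the order asked, and still so for the second after the job is handed in, with the robot touching nothing.
It also fails if it takes over 72 s, if anything falls off the work surface, if the arm or the gripper's body presses on something with over 40 N, if the wrist force passes 120 N, or if a joint passes its speed limit or range.

## Working session

There is one attempt and no reset: what is moved stays moved. The work goes in short steps, Python scripts to look and compute and a shell command to move; the robot and the scene stay as the last step left them, time stands still between calls to the robot, and variables do not carry over. Pictures are saved under pics/ and viewed, at most 10 in all, crops included, and the job is handed in when it is done.

```bash
mkdir -p pics; python3 - <<'E'
from station import r, optics
import cv2
o=r.get_obs();print(o)
for n in("scene","top"):
    p=optics.camera_params(n);print(n,p)
    cv2.imwrite(f"pics/{n}0.png",optics.grab_frame(n)[...,::-1])
E
```

```text
{'clock': 0.0, 'joint_positions': array([ 1.19560005e+00,  3.53629249e-01,  1.63409862e+00, -1.69058758e-05,
        1.15520712e+00, -2.38152665e-03]), 'qd': array([ 2.15718771e-04, -2.41636809e-03, -1.33236134e-03,  4.38651222e-07,
        9.49701427e-04,  1.91846063e-04]), 'joint_efforts': array([ 1.22452511e-03, -6.05249476e+01, -3.42068374e+01,  1.35905043e-04,
        9.05820751e-03, -2.19894315e-05]), 'tcp_pos': array([227.4758965 , 581.64387602, 230.58868281]), 'tcp_rot': array([-3.14025029e+00,  1.22608087e-05,  2.76878475e+00]), 'wrist_force': array([ 0.50985385, -0.99664976,  0.33339293]), 'moment': array([ 0.00636409,  0.00969717, -0.00268431]), 'grip_force': 0.0, 'opening': 0.9974433532551276}
scene {'K': array([[511.05404744,   0.        , 321.23581183],
       [  0.        , 511.05404744, 197.55144402],
       [  0.        ,   0.        ,   1.        ]]), 'eye': array([1052.33763834, -693.46961276,  877.78281566]), 'rotation': array([0.92395939, 0.01265308, 0.57773566])}
top {'K': array([[435.71347884,   0.        , 322.98749854],
       [  0.        , 435.71347884, 200.0257129 ],
       [  0.        ,   0.        ,   1.        ]]), 'eye': array([ 345.04647719,  130.75039372, 1187.82350541]), 'rotation': array([ 0.14392331,  0.00364824, -1.54269605])}
```

View pics/scene0.png

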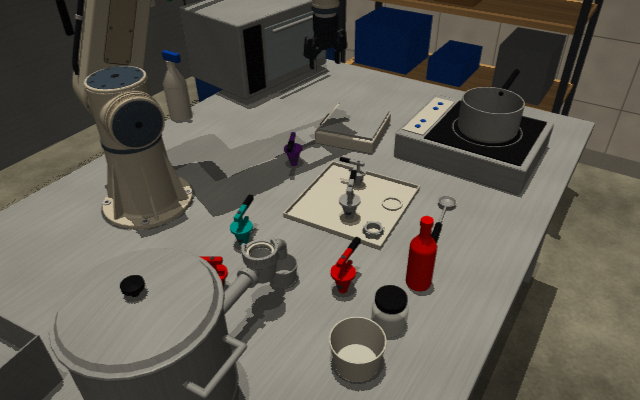

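View pics/top0.png

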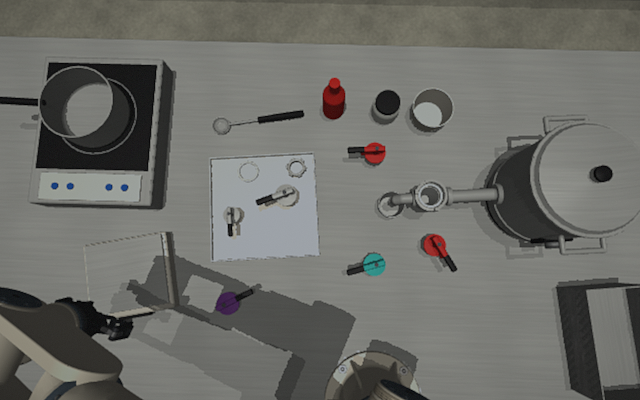

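The scene picture shows the tray with plugs near (350,200), and the valve at (262,255). In the top view the larger plug is at about (287,195) with its lever tip near (258,202), the small plug is at (234,213), and the valve is at (430,195) with its spout to the left. I'll enlarge these areas.

```bash
cat > h.py <<'E'
import numpy as np
from scipy.spatial.transform import Rotation as R
from station import r, optics
def cam(n):
    p=optics.camera_params(n);return p["K"],p["eye"],R.from_euler("xyz",p["rotation"]).as_matrix()
def proj(n,P):
    K,e,M=cam(n);c=(np.atleast_2d(P)-e)@M;c=c*[1,-1,-1]
    if n=="wrist":
        rho=np.hypot(c[:,0],c[:,1]);t=np.arctan2(rho,c[:,2]);s=t/np.maximum(rho,1e-9)
        c=np.c_[c[:,0]*s,c[:,1]*s,np.ones(len(c))]
    q=c@K.T;return q[:,:2]/q[:,2:]
def ray(n,uv,pose=None):
    K,e,M=pose or cam(n);d=np.linalg.inv(K)@[*uv,1]
    if n=="wrist":
        t=np.hypot(d[0],d[1]);s=np.sin(t)/max(t,1e-9);d=np.array([d[0]*s,d[1]*s,np.cos(t)])
    return e,M@(d*[1,-1,-1])
def atz(n,uv,z,pose=None):
    e,d=ray(n,uv,pose);return e+d*(z-e[2])/d[2]
E
python3 - <<'E'
from h import *
import cv2
print(proj("top",[[0,0,0],[227,582,231]]),proj("scene",[[0,0,0],[227,582,231]]))
a=cv2.imread("pics/top0.png");s=cv2.imread("pics/scene0.png")
c=lambda i,x,y,w,h,k:cv2.resize(i[y:y+h,x:x+w],None,fx=k,fy=k,interpolation=cv2.INTER_CUBIC)
A=c(a,215,150,110,75,7.2727);cv2.imwrite("pics/a.png",np.vstack([c(a,215,155,130,48+0,6.15385),c(a,370,165,130,48,6.15385)]))
cv2.imwrite("pics/b.png",np.hstack([c(s,310,145,80,120,5),c(s,220,205,80,120,5)]))
E
```

```text
[[371.52617065 399.57662059]
 [112.52218268 312.84636866]] [[148.5387265  200.7220869 ]
 [325.49990552  70.0985244 ]]
```

View pics/a.png

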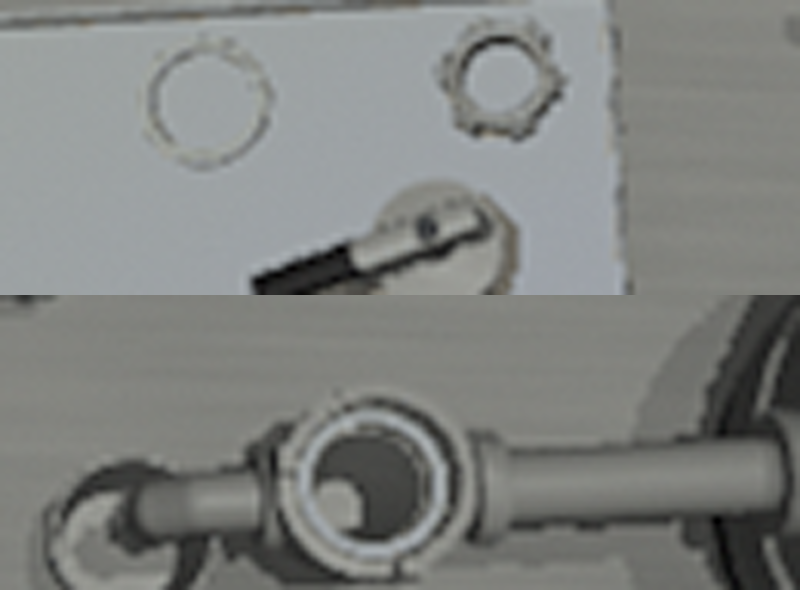

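View pics/b.png

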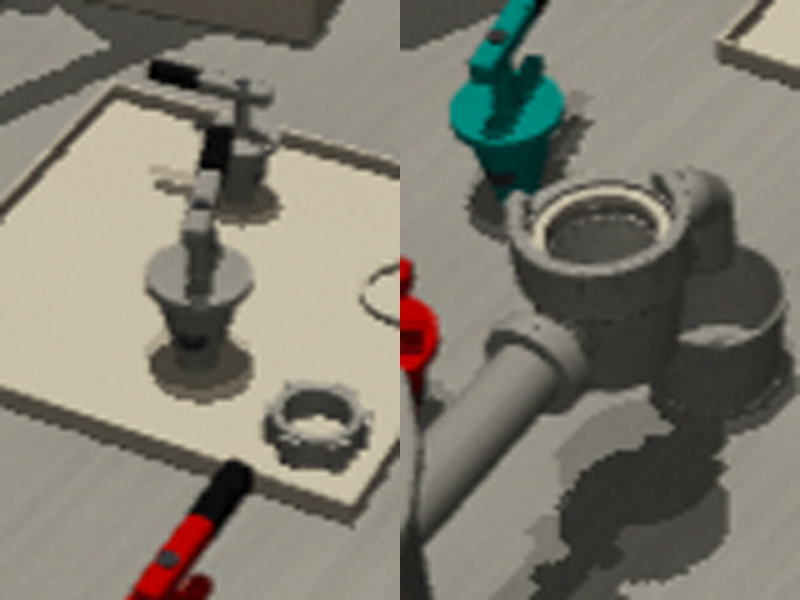

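The crops show the dot over the plug's axis at top px (284.5,192.1) and its lever tip at (256.9,201). The valve rim centre is at top px (431.1,195.6), and in the scene view the lever dot is at (350,185.6). The rim gap is on the robot/spout side, as expected.

```bash
python3 - <<'E'
from h import *
d=atz("top",(284.5,192.05),107);t=atz("top",(256.9,201),107)
print("dot top",d,"tip",t,np.hypot(*(t-d)[:2]),np.degrees(np.arctan2(*(t-d)[1::-1])))
print("dot scene",atz("scene",(350,185.6),107))
v=atz("top",(431.1,195.55),166);print("rim",v, "seal",atz("top",(430.8,195.55),156))
# scene rim ellipse centre crop
print("rim scene",atz("scene",(220+(601-400)/5,205+245/5),160))
f=lambda x,y:atz("top",(370+x/6.15385,165+(y-295)/6.15385),110)
a=f(225,504);b=f(770,475);print("pipe",a,b,np.degrees(np.arctan2(*(a-b)[1::-1]))-90)
k=atz("top",(600,173),365);print("knob",k,np.hypot(*(k-v)[:2]),np.degrees(np.arctan2(*(v-k)[1::-1]))-90)
k=atz("scene",(132,283),365);print("knob s",k)
sp=atz("top",(388.5,204),52);print("pot",sp)
E
```

```text
dot top [519.09862157 236.3837994  107.        ] tip [494.47870376 304.65003796 107.        ] 72.5701018358045 109.83161529521996
dot scene [521.64796522 238.56874853 107.        ]
rim [ 510.75801583 -117.30560016  166.        ] seal [ 512.35998346 -119.01582815  156.        ]
rim scene [ 524.53591801 -128.27151414  160.        ]
pipe [509.5196796  -69.60344335 110.        ] [ 527.53517371 -290.826861    110.        ] 4.655650947032086
knob [ 531.27063835 -393.35536352  365.        ] 276.8108370973891 4.249707203531628
knob s [ 562.41549379 -429.29394589  365.        ]
pot [503.67025275 -32.95579549  52.        ]
```

```bash
cat >> h.py <<'E'
def row(p,yaw,o=None):
    "normalised row to a tool-down pose (world mm, yaw deg)"
    o=o or r.get_obs();M=R.from_euler("xyz",o["tcp_rot"])
    d=M.inv().apply(np.array(p)-o["tcp_pos"])/400
    w=(M.inv()*R.from_euler("xyz",[np.pi,0,np.radians(yaw)])).as_rotvec(degrees=True)/45
    print("t",round(o["clock"],2),"tcp",o["tcp_pos"].round(1),"yaw",np.degrees(o["tcp_rot"]).round(2),"F",o["wrist_force"].round(1),"row",np.r_[d,w].round(4))
E
python3 -c "
from h import *
row((520,237.5,200),109.8);row((520,237.5,200),114)"
```

```text
t 0.1 tcp [227.5 581.7 230.6] yaw [-179.93   -0.    158.64] F [ 0.2 -0.1 -0.2] row [-9.9450e-01 -5.3490e-01  7.7300e-02 -1.5000e-03  7.0000e-04  1.0854e+00]
t 0.1 tcp [227.5 581.7 230.6] yaw [-179.93   -0.    158.64] F [ 0.2 -0.1 -0.2] row [-9.945e-01 -5.349e-01  7.730e-02 -1.500e-03  6.000e-04  9.920e-01]
```

```bash
python3 -m inch '[-0.1,-0.054,0.008,0,0,0.1, -0.2,-0.107,0.015,0,0,0.2, -0.3,-0.16,0.023,0,0,0.3, -0.4,-0.215,0.031,0,0,0.4, -0.5,-0.27,0.039,0,0,0.5, -0.6,-0.32,0.046,0,0,0.6, -0.7,-0.376,0.054,0,0,0.7, -0.8,-0.43,0.062,0,0,0.8, -0.9,-0.484,0.07,0,0,0.9, -0.99,-0.535,0.077,-0.0015,0,1]'; python3 -m inch '[0,0,0,0,0,0.09,0,0,0,0,0,0.09,0,0,0,0,0,0.09]' 0.2; python3 - <<'E'
from h import *
import cv2
row((520,237.5,200),109.8)
P=cam("wrist");print(P[0],P[1])
np.savez("w1.npz",*P)
i=optics.grab_frame("wrist")
cv2.imwrite("pics/w1.png",i[...,::-1])
print(proj("wrist",[[520,237.5,107],[494.5,304.6,100],[520,237.5,63]]))
E
```

```text
clock: 1.1
tcp_pos: [519.5, 236.7, 200.1]
tcp_rot: [3.141, -0.0, 1.98]
wrist_force: [0.3, -0.2, 0.1]
opening: 1.002
grip_force: 0.0
clock: 1.4
tcp_pos: [518.1, 238.6, 200.2]
tcp_rot: [3.141, -0.001, 1.915]
wrist_force: [0.1, 0.2, 0.3]
opening: 0.598
grip_force: 0.0
t 1.4 tcp [518.1 238.6 200.2] yaw [ 1.7998e+02 -4.0000e-02  1.0970e+02] F [0.1 0.2 0.3] row [-0.0042  0.0035  0.0006  0.0005 -0.0008 -0.0021]
[[309.70691629   0.         318.18310826]
 [  0.         309.70691629 200.56574686]
 [  0.           0.           1.        ]] [488.9585097  318.45081267 343.1259504 ]
[[320.19460876 206.61723271]
 [318.6128385  116.70691899]
 [319.85684858 190.55423732]]
```

View pics/w1.png

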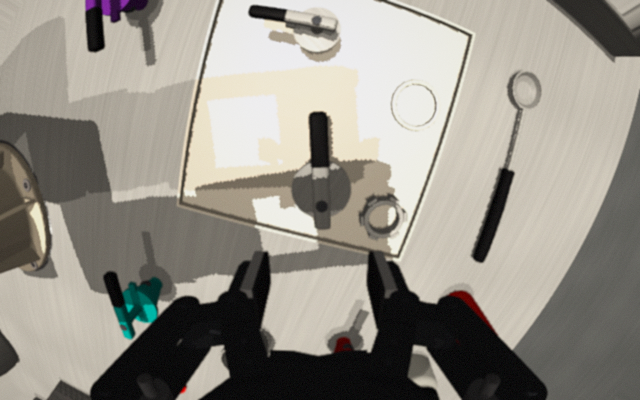

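The wrist view shows the plug's dot at (321,206.5) and the lever tip at (318,113), which agrees with the estimate.

```bash
python3 - <<'E'
from h import *
d=atz("wrist",(321,206.5),107);t=atz("wrist",(318,113),107);print(d,t,np.hypot(*(t-d)[:2]),np.degrees(np.arctan2(*(t-d)[1::-1])))
p=(d+[520,237.5,107])/2
row((p[0],p[1],81),110.3)
E
```

```text
[520.58157375 237.81665984 107.        ] [492.93982105 307.52081766 107.        ] 74.98490587027487 111.63120556841679
t 1.45 tcp [518.  239.  200.3] yaw [ 1.7997e+02 -4.0000e-02  1.0974e+02] F [ 1.  -0.4  0. ] row [-0.0052  0.0041  0.2983  0.0007 -0.0008 -0.0125]
```

```bash
python3 -m inch '[-0.0052,0.0041,0.06,0,0,-0.024, -0.0052,0.0041,0.13,0,0,-0.024, -0.0052,0.0041,0.2,0,0,-0.024, -0.0052,0.0041,0.25,0,0,-0.024, -0.0052,0.0041,0.28,0,0,-0.024, -0.0052,0.0041,0.298,0,0,-0.024, -0.0052,0.0041,0.298,0,0,-0.024, -0.0052,0.0041,0.298,0,0,-0.024]' ; python3 -m inch '[0,0,0,0,0,0,0,0,0,0,0,0,0,0,0,0,0,0,0,0,0,0,0,0,0,0,0,0,0,0,0,0,0,0,0,0,0,0,0,0,0,0,0,0,0,0,0,0]' -1 70
python3 -c "
from h import *
row((520,237.5,81),110.8);print(r.get_obs()['moment'])"
```

```text
clock: 2.25
tcp_pos: [521.2, 237.7, 82.0]
tcp_rot: [3.139, -0.001, 1.932]
wrist_force: [0.2, 0.9, 0.2]
opening: 0.6
grip_force: 0.0
clock: 3.05
tcp_pos: [521.4, 237.4, 82.1]
tcp_rot: [3.139, -0.001, 1.931]
wrist_force: [-1.2, 0.0, 6.3]
opening: 0.148
grip_force: 68.7
t 3.05 tcp [521.4 237.4  82.1] yaw [ 1.7987e+02 -4.0000e-02  1.1066e+02] F [-1.2  0.   6.3] row [ 0.0014 -0.0032  0.0028  0.0029 -0.0008 -0.003 ]
[-0.10784452  0.20117178 -0.01927739]
```

```bash
python3 -m inch '[0,0,-0.02,0,0,0, 0,0,-0.06,0,0,0, 0,0,-0.13,0,0,0, 0,0,-0.22,0,0,0, 0,0,-0.31,0,0,0, 0,0,-0.39,0,0,0, 0,0,-0.45,0,0,0, 0,0,-0.48,0,0,0, 0,0,-0.48,0,0,0, 0,0,-0.48,0,0,0]'
python3 - <<'E'
from h import *
row((512,-120,275),130);row((512,-40,275),130)
E
```

```text
clock: 4.05
tcp_pos: [520.0, 236.7, 272.0]
tcp_rot: [-3.141, -0.0, 1.932]
wrist_force: [-0.1, -0.4, -4.9]
opening: 0.152
grip_force: 68.8
t 4.05 tcp [520.  236.7 272. ] yaw [-1.7996e+02 -2.0000e-02  1.1067e+02] F [-0.1 -0.4 -4.9] row [-8.274e-01 -3.335e-01 -7.500e-03 -9.000e-04 -6.000e-04 -4.295e-01]
t 4.05 tcp [520.  236.7 272. ] yaw [-1.7996e+02 -2.0000e-02  1.1067e+02] F [-0.1 -0.4 -4.9] row [-6.403e-01 -2.629e-01 -7.500e-03 -9.000e-04 -6.000e-04 -4.295e-01]
```

```bash
python3 -c "
from h import *
row((585,-165,275),139.5)"
```

```text
t 4.05 tcp [520.  236.7 272. ] yaw [-1.7996e+02 -2.0000e-02  1.1067e+02] F [-0.1 -0.4 -4.9] row [-9.971e-01 -2.025e-01 -7.700e-03 -8.000e-04 -7.000e-04 -6.406e-01]
```

```bash
python3 -m inch '[-0.05,-0.01,0,0,0,-0.03, -0.15,-0.03,0,0,0,-0.1, -0.26,-0.052,0,0,0,-0.17, -0.38,-0.077,0,0,0,-0.25, -0.5,-0.1,0,0,0,-0.32, -0.62,-0.125,0,0,0,-0.4, -0.74,-0.15,0,0,0,-0.48, -0.84,-0.17,-0.007,0,0,-0.55, -0.93,-0.19,-0.007,0,0,-0.6, -0.98,-0.2,-0.0077,0,0,-0.63]'; python3 -m inch '[-0.017,-0.002,0,0,0,-0.01,-0.017,-0.002,0,0,0,-0.01,-0.017,-0.002,0,0,0,-0.01]'
python3 - <<'E'
from h import *
import cv2
o=r.get_obs();print(o["tcp_pos"],o["tcp_rot"])
P=cam("wrist");np.savez("w2.npz",*P)
i=optics.grab_frame("wrist");cv2.imwrite("pics/w2f.png",i[...,::-1])
u=proj("wrist",[[512,-120,166]])[0];print(u)
x,y=int(u[0])-100,max(0,int(u[1])-90);print(x,y)
cv2.imwrite("pics/w2.png",cv2.resize(i[y:y+150,x:x+200,::-1],None,fx=4,fy=4,interpolation=cv2.INTER_CUBIC))
E
```

```text
clock: 5.05
tcp_pos: [583.3, -160.8, 273.7]
tcp_rot: [-3.141, -0.002, 2.426]
wrist_force: [-0.3, 1.0, -4.4]
opening: 0.149
grip_force: 68.8
clock: 5.35
tcp_pos: [588.3, -162.0, 274.9]
tcp_rot: [3.141, -0.002, 2.434]
wrist_force: [-0.2, 0.5, -4.7]
opening: 0.148
grip_force: 68.8
[ 588.26442343 -161.97108423  274.87688682] [ 3.14098236e+00 -2.20608767e-03  2.43408979e+00]
[295.92885411  97.43732737]
195 7
```

View pics/w2.png

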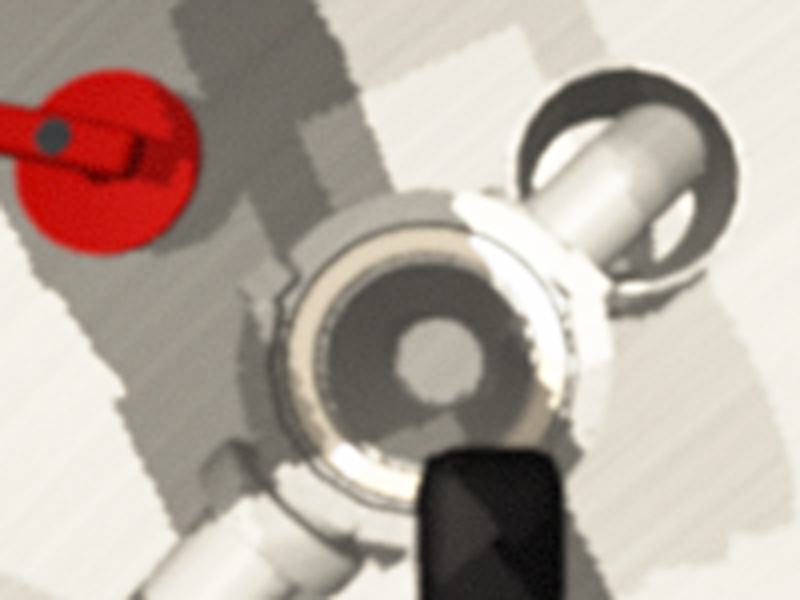

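The seal ring's outer edge is centred at about crop px (427,364), spanning 285–568 horizontally and 223–505 vertically. The spout runs up and to the right at about 45°, so a yaw of about 139.5 suits halfway.

```bash
python3 - <<'E'
from h import *
from scipy.optimize import least_squares
d=np.load("w2.npz");P=tuple(d[k] for k in d.files)
px=lambda x,y:(195+x/4,7+y/4)
for z in(150,156,162,166):
    Q=np.array([atz("wrist",px(*q),z,P)[:2] for q in[(285,364),(568,364),(427,223),(385,503)]])
    s=least_squares(lambda v:np.hypot(*(Q-v[:2]).T)-v[2],[512,-120,29]).x
    Q2=np.array([atz("wrist",px(*q),z,P)[:2] for q in[(238,380),(612,350),(400,190)]])
    s2=least_squares(lambda v:np.hypot(*(Q2-v[:2]).T)-v[2],[512,-120,38]).x
    print(z,s.round(2),"rim",s2.round(2))
g=lambda x,y,z:atz("wrist",px(x,y),z,P)
a,b=g(570,238,110),g(665,145,110);print("spout dir",np.degrees(np.arctan2(*(b-a)[1::-1])))
c=g(290,270,166);print("gap edge",c,np.degrees(np.arctan2(c[1]+120,c[0]-512)))
row((512,-120,275),139.5)
E
```

```text
150 [ 514.9  -118.06   30.66] rim [ 515.9  -119.29   40.3 ]
156 [ 515.09 -117.81   29.97] rim [ 516.08 -119.02   39.4 ]
162 [ 515.28 -117.57   29.28] rim [ 516.25 -118.74   38.49]
166 [ 515.41 -117.4    28.83] rim [ 516.36 -118.56   37.89]
spout dir 95.98551941421628
gap edge [ 482.34264413 -124.78492021  166.        ] -170.8348742899295
t 5.4 tcp [ 588.4 -161.8  275.2] yaw [ 1.7995e+02 -9.0000e-02  1.3950e+02] F [ 0.3  0.  -5. ] row [ 0.213  -0.0447  0.0009  0.0011 -0.0021 -0.    ]
```

```bash
python3 -m inch '[0.05,-0.009,0,0,0,0, 0.13,-0.023,0,0,0,0, 0.19,-0.033,0,0,0,0, 0.2115,-0.037,0,0.001,-0.002,0, 0.2115,-0.037,0.03,0.001,-0.002,0, 0.2115,-0.037,0.09,0.001,-0.002,0, 0.2115,-0.037,0.15,0.001,-0.002,0, 0.2115,-0.037,0.18,0.001,-0.002,0, 0.2115,-0.037,0.19,0.001,-0.002,0, 0.2115,-0.037,0.19,0.001,-0.002,0]'
python3 - <<'E'
from h import *
import cv2
row((514.5,-118,190),139.5)
c=lambda i,x,y,w,h,k:cv2.resize(i[y:y+h,x:x+w,::-1],None,fx=k,fy=k,interpolation=cv2.INTER_CUBIC)
W=optics.grab_frame("wrist");S=optics.grab_frame("scene")
x,y=proj("scene",[[514,-118,170]])[0].astype(int);u,v=proj("wrist",[[514,-118,170]])[0].astype(int);print(x,y,u,v)
cv2.imwrite("pics/m.png",np.hstack([c(S,x-40,y-60,80,100,5),c(W,u-80,max(0,v-150),160,200,2.5)]))
E
```

```text
clock: 6.4
tcp_pos: [515.3, -119.3, 199.7]
tcp_rot: [3.142, 0.001, 2.434]
wrist_force: [0.4, -0.1, -5.1]
opening: 0.146
grip_force: 68.7
t 6.4 tcp [ 515.3 -119.3  199.7] yaw [1.8000e+02 6.0000e-02 1.3948e+02] F [ 0.4 -0.1 -5.1] row [ 0.0035  0.0011  0.0242  0.0001  0.0014 -0.0005]
258 245 318 234
```

View pics/m.png

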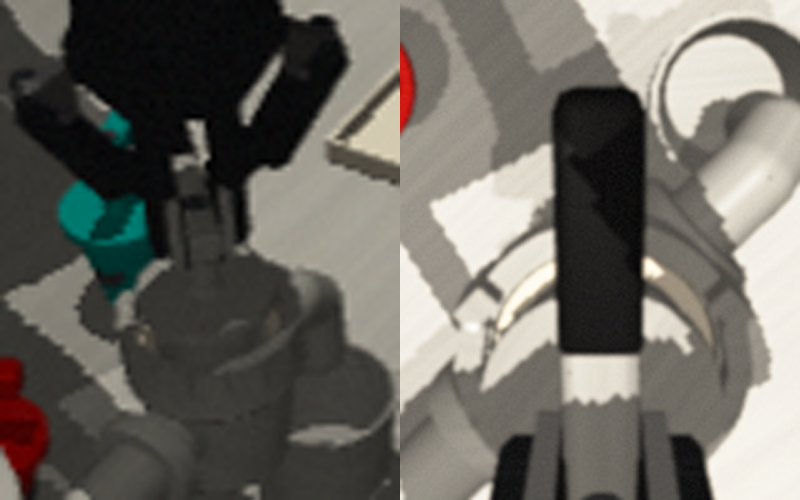

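The plug's foot is inside the mouth, and the lever sits midway between the gap edges at crop px (475,325) and (725,285), lever at x≈598. Next I'll lower it gently.

```bash
python3 -m inch '[0.002,0.001,0.01,0,0.001,0, 0.0035,0.001,0.02,0,0.001,0, 0.0035,0.001,0.026,0,0.001,0, 0.0035,0.001,0.026,0,0.001,0]'; for i in 1 2 3; do python3 -m inch '[0,0,0.0025,0,0,0,0,0,0.005,0,0,0,0,0,0.005,0,0,0]' | grep -E 'pos|force'; done
```

```text
clock: 6.9
tcp_pos: [513.9, -117.9, 189.3]
tcp_rot: [3.142, 0.0, 2.434]
wrist_force: [-0.6, 0.4, -5.2]
opening: 0.146
grip_force: 68.8
tcp_pos: [514.1, -118.0, 187.6]
wrist_force: [-0.0, 0.5, -4.6]
grip_force: 68.8
tcp_pos: [514.1, -118.0, 185.5]
wrist_force: [-0.0, 0.1, -3.5]
grip_force: 68.8
tcp_pos: [514.0, -118.0, 183.5]
wrist_force: [0.1, 0.0, -4.9]
grip_force: 68.8
```

```bash
for i in 1 2 3; do python3 -m inch '[0,0,0.0025,0,0,0,0,0,0.0025,0,0,0,0,0,0.0025,0,0,0]' | grep -E 'pos|force'; done
```

```text
tcp_pos: [514.2, -118.0, 182.7]
wrist_force: [-0.2, 0.5, -4.2]
grip_force: 68.8
tcp_pos: [514.1, -118.0, 181.6]
wrist_force: [1.1, -0.3, -4.9]
grip_force: 68.8
tcp_pos: [514.1, -118.0, 180.6]
wrist_force: [-0.6, 0.5, -5.5]
grip_force: 68.8
```

```bash
for i in 1 2 3; do python3 -m inch '[0,0,0.0025,0,0,0,0,0,0.0025,0,0,0,0,0,0.0025,0,0,0]' | grep -E 'pos|force'; done
```

```text
tcp_pos: [514.2, -118.0, 179.6]
wrist_force: [-0.2, 1.1, -4.7]
grip_force: 68.8
tcp_pos: [514.4, -118.1, 179.2]
wrist_force: [-2.1, 0.7, 4.9]
grip_force: 70.1
tcp_pos: [514.4, -118.1, 178.2]
wrist_force: [-2.9, 0.6, 4.4]
grip_force: 70.3
```

```bash
python3 -m inch '[0.001,-0.0008,0,0,0,0,0.001,-0.0008,0.0013,0,0,0,0.001,-0.0008,0.0013,0,0,0]' | grep -E 'pos|force';  python3 -m inch '[0,0,0.0013,0,0,0,0,0,0.0013,0,0,0,0,0,0.0013,0,0,0]' | grep -E 'pos|rot|force'; python3 -c "
from h import *
print(r.get_obs()['moment'])"
```

```text
tcp_pos: [514.3, -118.1, 177.8]
wrist_force: [-0.2, 0.7, 6.0]
grip_force: 70.4
tcp_pos: [514.4, -118.1, 177.3]
tcp_rot: [3.14, 0.002, 2.434]
wrist_force: [-0.5, 0.1, 6.4]
grip_force: 70.3
[0.15651921 0.20020134 0.0341546 ]
```

```bash
for i in 1 2 3; do python3 -m inch '[0,0,0.0013,0,0,0,0,0,0.0013,0,0,0,0,0,0.0013,0,0,0]' | grep -E 'pos|wrist'; done
```

```text
tcp_pos: [514.4, -118.1, 176.8]
wrist_force: [-1.0, 0.5, 6.7]
tcp_pos: [514.4, -118.1, 176.3]
wrist_force: [-0.9, 1.0, 6.5]
tcp_pos: [514.4, -118.1, 175.8]
wrist_force: [0.3, 0.8, 7.2]
```

```bash
for i in 1 2 3; do python3 -m inch '[0,0,0.001,0,0,0,0,0,0.001,0,0,0,0,0,0.001,0,0,0]' | grep -E 'pos|wrist'; done
```

```text
tcp_pos: [514.4, -118.1, 175.5]
wrist_force: [-2.1, 0.9, 8.6]
tcp_pos: [514.5, -118.1, 175.2]
wrist_force: [-0.9, 1.1, 9.5]
tcp_pos: [514.6, -118.1, 174.9]
wrist_force: [-1.9, 0.3, 8.8]
```

```bash
for i in 1 2; do python3 -m inch '[0,0,0.0007,0,0,0,0,0,0.0007,0,0,0,0,0,0.0007,0,0,0]' | grep -E 'pos|wrist'; done
```

```text
tcp_pos: [514.7, -118.1, 174.6]
wrist_force: [-1.5, 1.0, 9.0]
tcp_pos: [514.7, -118.2, 174.4]
wrist_force: [-1.1, 0.4, 8.5]
```

```bash
for i in 1 2 3; do python3 -m inch '[0,0,0.0006,0,0,0,0,0,0.0006,0,0,0,0,0,0.0006,0,0,0]' | grep -E 'pos|wrist'; done
```

```text
tcp_pos: [514.8, -118.2, 174.2]
wrist_force: [-0.3, 1.2, 9.0]
tcp_pos: [514.8, -118.2, 174.0]
wrist_force: [-0.6, 0.8, 11.2]
tcp_pos: [514.9, -118.2, 173.8]
wrist_force: [-1.8, 0.8, 10.1]
```

```bash
python3 -m inch '[0,0,0.0006,0,0,0,0,0,0.0006,0,0,0,0,0,0.0006,0,0,0]' | grep -E 'pos|rot|wrist';  python3 -c "
from h import *
print(r.get_obs()['moment'])"
```

```text
tcp_pos: [514.9, -118.2, 173.8]
tcp_rot: [3.14, 0.003, 2.434]
wrist_force: [-1.9, 1.1, 12.3]
[0.14050984 0.34431546 0.02944553]
```

```bash
python3 -m inch '[0,0,0.0005,0,0,0,0,0,0.0005,0,0,0,0,0,0.0005,0,0,0]' | grep -E 'pos|rot|wrist'; python3 -m inch '[0,0,0,0,0,0]' | grep -E 'pos|wrist'
```

```text
tcp_pos: [515.0, -118.2, 173.7]
tcp_rot: [3.14, 0.003, 2.434]
wrist_force: [-2.7, 0.8, 14.3]
tcp_pos: [515.0, -118.2, 173.7]
wrist_force: [-1.8, 1.3, 14.8]
```

```bash
python3 -m inch '[0,0,0.0005,0,0,0,0,0,0.0005,0,0,0,0,0,0.0005,0,0,0]' | grep -E 'pos|rot|wrist'; python3 -m inch '[0,0,0,0,0,0]' | grep -E 'pos|wrist'
```

```text
tcp_pos: [515.0, -118.2, 173.7]
tcp_rot: [3.14, 0.004, 2.434]
wrist_force: [-2.6, 0.6, 15.1]
tcp_pos: [515.0, -118.2, 173.7]
wrist_force: [-2.6, 1.2, 15.8]
```

```bash
python3 -m inch '[0,0,0.0003,0,0,0,0,0,0.0003,0,0,0,0,0,0.0003,0,0,0]' | grep -E 'pos|wrist'; python3 -m inch '[0,0,-0.002,0,0,0,0,0,-0.0035,0,0,0,0,0,-0.0035,0,0,0,0,0,-0.0035,0,0,0]' | grep -E 'pos|rot|wrist'
```

```text
tcp_pos: [515.0, -118.2, 173.7]
wrist_force: [-3.1, 1.1, 16.6]
tcp_pos: [514.8, -118.2, 173.8]
tcp_rot: [3.14, 0.003, 2.434]
wrist_force: [2.5, 0.6, 5.2]
```

```bash
python3 -m inch '[-0.0004,0.0003,-0.001,0,0,0,-0.0004,0.0003,-0.002,0,0,0,-0.0004,0.0003,-0.002,0,0,0]' - 40| grep -E 'pos|rot|wrist|grip'
```

```text
tcp_pos: [514.5, -118.1, 173.9]
tcp_rot: [3.141, 0.002, 2.434]
wrist_force: [5.2, -0.3, -0.7]
grip_force: 69.3
```

```bash
python3 -m inch '[-0.001,0.0008,0,0,0,0,-0.001,0.0008,0,0,0,0,-0.001,0.0008,0,0,0,0]' | grep -E 'pos|rot|wrist|grip'; python3 -c "
from h import *
o=r.get_obs();print(o['moment'],o['clock'])"
```

```text
tcp_pos: [514.6, -118.1, 173.9]
tcp_rot: [3.141, 0.001, 2.434]
wrist_force: [5.2, -0.4, -1.0]
grip_force: 69.4
[-0.1317327  -0.83957801 -0.02972657] 15.9
```

```bash
python3 -m inch '[0,0,0,0,0,0,0,0,0,0,0,0,0,0,0,0,0,0,0,0,0,0,0,0]' -0.4 25| grep -E 'pos|rot|wrist|grip|open'
python3 - <<'E'
from h import *
import cv2
row((514.8,-118.1,174),139.5);print(r.get_obs()['moment'])
W=optics.grab_frame("wrist");S=optics.grab_frame("scene")
c=lambda i,x,y,w,h,k:cv2.resize(i[y:y+h,x:x+w,::-1],None,fx=k,fy=k,interpolation=cv2.INTER_CUBIC)
cv2.imwrite("pics/n.png",np.hstack([c(S,218,175,80,100,5),c(W,238,84,160,200,2.5)]))
E
```

```text
tcp_pos: [513.9, -117.9, 173.8]
tcp_rot: [-3.141, 0.0, 2.434]
wrist_force: [0.3, 0.8, 0.4]
opening: 0.298
grip_force: 0.0
t 16.3 tcp [ 513.9 -117.9  173.8] yaw [-179.99    0.    139.47] F [0.3 0.8 0.4] row [-0.0019  0.0011 -0.0004 -0.0001  0.0001 -0.0007]
[-0.04409548 -0.02751516  0.0080064 ]
```

View pics/n.png

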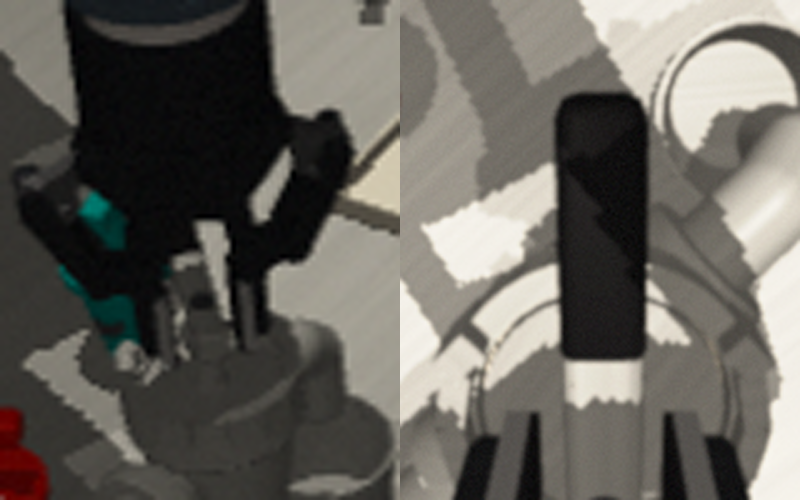

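The collar is seated flush inside the rim, with the lever still midway and centred between the fingers. I'll regrip lightly and turn.

```bash
python3 -m inch '[-0.001,0.0008,0,0,0,0,-0.001,0.0008,0,0,0,0,-0.001,0.0008,0,0,0,0,-0.001,0.0008,0,0,0,0,-0.001,0.0008,0,0,0,0]' -1 35| grep -E 'pos|rot|wrist|grip|open'; python3 -c "
from h import *
o=r.get_obs();print(o['moment'],o['clock'])"
```

```text
tcp_pos: [514.8, -118.0, 174.1]
tcp_rot: [3.141, 0.001, 2.434]
wrist_force: [-1.5, 1.7, 3.1]
opening: 0.156
grip_force: 36.5
[0.14345088 0.26266008 0.12946075] 16.9
```

```bash
python3 -m inch '[0,0,-0.0013,0,0,0,0,0,-0.0013,0,0,0]'| grep -E 'pos|wrist'; python3 -m inch '[0,0,0,0,0,0.02,0,0,0,0,0,0.05,0,0,0,0,0,0.08,0,0,0,0,0,0.11,0,0,0,0,0,0.14,0,0,0,0,0,0.17,0,0,0,0,0,0.2,0,0,0,0,0,0.2]'| grep -E 'pos|rot|wrist|grip|open'; python3 -c "
from h import *
o=r.get_obs();print(o['moment'],o['clock'])"
```

```text
tcp_pos: [514.7, -118.0, 174.2]
wrist_force: [-0.7, 0.1, -3.2]
tcp_pos: [514.8, -118.0, 174.5]
tcp_rot: [3.141, 0.001, 2.276]
wrist_force: [-0.5, -0.8, -4.3]
opening: 0.155
grip_force: 35.5
[ 0.04168679  0.11114229 -0.06818135] 17.9
```

```bash
python3 -m inch '[0,0,0.001,0,0,0,0,0,0.001,0,0,0]'| grep -E 'pos|wrist'; python3 -m inch '[0,0,0,0,0,0.03,0,0,0,0,0,0.07,0,0,0,0,0,0.11,0,0,0,0,0,0.15,0,0,0,0,0,0.19,0,0,0,0,0,0.23,0,0,0,0,0,0.27,0,0,0,0,0,0.3,0,0,0,0,0,0.3]'| grep -E 'pos|rot|wrist|grip|open'; python3 -c "
from h import *
o=r.get_obs();print(o['moment'],o['clock'])"
```

```text
tcp_pos: [514.8, -118.0, 174.2]
wrist_force: [-1.6, 0.6, -2.5]
tcp_pos: [514.8, -118.0, 174.2]
tcp_rot: [3.141, 0.001, 2.041]
wrist_force: [-2.1, -0.6, -2.2]
opening: 0.157
grip_force: 35.9
[ 0.07006531  0.37524031 -0.03015749] 19.0
```

```bash
python3 -m inch '[0,0,0,0,0,0.04,0,0,0,0,0,0.08,0,0,0,0,0,0.12,0,0,0,0,0,0.16,0,0,0,0,0,0.2,0,0,0,0,0,0.24,0,0,0,0,0,0.28,0,0,0,0,0,0.32,0,0,0,0,0,0.36,0,0,0,0,0,0.36]'| grep -E 'pos|rot|wrist'; python3 -c "
from h import *
o=r.get_obs();print(o['moment'],o['clock'])"; for i in 1 2; do python3 -m inch '[0,0,0,0,0,0.02,0,0,0,0,0,0.04,0,0,0,0,0,0.04]'| grep -E 'pos|rot|wrist';  python3 -c "
from h import *
o=r.get_obs();print(o['moment'],o['clock'])"; done
```

```text
tcp_pos: [514.7, -118.1, 174.2]
tcp_rot: [3.141, 0.0, 1.759]
wrist_force: [-3.6, -0.1, -1.4]
[ 0.01764805  0.54165088 -0.05684182] 20.0
tcp_pos: [514.8, -118.0, 174.1]
tcp_rot: [3.141, 0.0, 1.727]
wrist_force: [-3.8, 0.4, -0.9]
[0.02054435 0.59705841 0.00599421] 20.3
tcp_pos: [514.8, -118.0, 174.1]
tcp_rot: [3.141, 0.0, 1.695]
wrist_force: [-3.7, -0.1, 0.0]
[ 0.08846053  0.65897793 -0.00784499] 20.6
```

```bash
for i in 1 2 3; do python3 -m inch '[0,-0.0003,-0.0002,0,0,0.02,0,-0.0003,-0.0002,0,0,0.03,0,-0.0003,-0.0002,0,0,0.03]'| grep -E 'rot|wrist';  python3 -c "
from h import *
o=r.get_obs();print(o['moment'],o['clock'])"; done
```

```text
tcp_rot: [3.141, 0.0, 1.672]
wrist_force: [-2.2, 1.0, -2.0]
[0.04053264 0.47663877 0.07698344] 20.9
tcp_rot: [3.141, 0.0, 1.648]
wrist_force: [-0.7, -0.2, -3.1]
[ 0.04817879  0.34660315 -0.01163862] 21.2
tcp_rot: [3.141, 0.0, 1.625]
wrist_force: [-1.7, 1.6, -5.0]
[0.10681524 0.39429989 0.39375551] 21.5
```

```bash
python3 -m inch '[0,0,0.0005,0,0,0.01,0,0,0.0007,0,0,0.02,0,0,0.0007,0,0,0.02]'| grep -E 'pos|rot|wrist|open';  python3 -c "
from h import *
o=r.get_obs();print(o['moment'],o['clock'])"
```

```text
tcp_pos: [514.3, -118.1, 174.2]
tcp_rot: [3.141, 0.0, 1.61]
wrist_force: [-4.9, 2.5, 1.8]
opening: 0.156
[0.12449443 0.73877511 0.67967447] 21.8
```

Open stop reached, as the moment rises to 0.7 Nm. Turning back to closed.

```bash
python3 -m inch '[0,0,-0.0005,0,0,-0.02,0,0,-0.0005,0,0,-0.04,0,0,-0.0005,0,0,-0.08,0,0,-0.0005,0,0,-0.12,0,0,-0.0005,0,0,-0.16,0,0,-0.0005,0,0,-0.2,0,0,-0.0005,0,0,-0.24,0,0,-0.0005,0,0,-0.28,0,0,-0.0005,0,0,-0.32,0,0,-0.0005,0,0,-0.32]'| grep -E 'pos|rot|wrist|open';  python3 -c "
from h import *
o=r.get_obs();print(o['moment'],o['clock'])"
```

```text
tcp_pos: [514.8, -118.1, 174.3]
tcp_rot: [3.14, 0.0, 1.861]
wrist_force: [-1.2, 0.7, -3.4]
opening: 0.156
[ 0.11677399  0.34438679 -0.00107699] 22.8
```

```bash
for i in 1 2; do python3 -m inch '[0,0,0.0003,0,0,-0.04,0,0,0.0003,0,0,-0.08,0,0,0.0003,0,0,-0.12,0,0,0.0003,0,0,-0.16,0,0,0.0003,0,0,-0.2,0,0,0.0003,0,0,-0.24,0,0,0.0003,0,0,-0.28,0,0,0.0003,0,0,-0.32,0,0,0.0003,0,0,-0.36,0,0,0.0003,0,0,-0.36]'| grep -E 'pos|rot|wrist';  python3 -c "
from h import *
o=r.get_obs();print(o['moment'],o['clock'])"; done
```

```text
tcp_pos: [514.8, -118.1, 174.2]
tcp_rot: [3.14, 0.001, 2.143]
wrist_force: [-1.1, 0.4, -3.1]
[ 0.19706361  0.33426711 -0.03927031] 23.8
tcp_pos: [514.8, -118.1, 174.2]
tcp_rot: [3.141, 0.001, 2.425]
wrist_force: [-1.8, 0.5, -2.0]
[0.32620018 0.35158919 0.04912726] 24.8
```

```bash
for i in 1 2; do python3 -m inch '[0,0,-0.0001,0,0,-0.04,0,0,-0.0001,0,0,-0.08,0,0,-0.0001,0,0,-0.12,0,0,-0.0001,0,0,-0.16,0,0,-0.0001,0,0,-0.2,0,0,-0.0001,0,0,-0.24,0,0,-0.0001,0,0,-0.28,0,0,-0.0001,0,0,-0.32,0,0,-0.0001,0,0,-0.36,0,0,-0.0001,0,0,-0.36]'| grep -E 'pos|rot|wrist';  python3 -c "
from h import *
o=r.get_obs();print(o['moment'],o['clock'])"; done
```

```text
tcp_pos: [514.8, -118.0, 174.2]
tcp_rot: [3.141, 0.001, 2.708]
wrist_force: [-1.3, 1.3, -2.6]
[0.31903338 0.22757425 0.07190433] 25.8
tcp_pos: [514.8, -118.0, 174.2]
tcp_rot: [3.142, 0.002, 2.99]
wrist_force: [-0.5, 1.9, -3.8]
[0.32306234 0.14048381 0.02772078] 26.8
```

```bash
python3 -m inch '[0,0,0.0004,0,0,-0.04,0,0,0.0004,0,0,-0.08,0,0,0.0004,0,0,-0.12,0,0,0.0004,0,0,-0.16,0,0,0.0004,0,0,-0.2,0,0,0.0004,0,0,-0.22,0,0,0.0004,0,0,-0.22]'| grep -E 'pos|rot|wrist';  python3 -c "
from h import *
o=r.get_obs();print(o['moment'],o['clock'])"; for i in 1 2 3; do python3 -m inch '[0,0,0,0,0,-0.01,0,0,0,0,0,-0.025,0,0,0,0,0,-0.025]'| grep -E 'rot|wrist';  python3 -c "
from h import *
o=r.get_obs();print(o['moment'],o['clock'])"; done
```

```text
tcp_pos: [514.8, -118.0, 174.1]
tcp_rot: [-3.141, 0.001, -3.12]
wrist_force: [-1.8, 2.9, -0.5]
[ 0.51831953  0.19772762 -0.00644188] 27.5
tcp_rot: [-3.141, 0.001, -3.099]
wrist_force: [-0.3, 4.0, 0.2]
[ 0.57652133  0.12751007 -0.03829657] 27.8
tcp_rot: [-3.141, 0.001, -3.079]
wrist_force: [0.4, 3.6, 0.6]
[ 0.60926456  0.08781385 -0.00862329] 28.1
tcp_rot: [-3.141, 0.001, -3.059]
wrist_force: [-0.1, 5.2, 1.0]
[ 0.78930213  0.03809454 -0.22018971] 28.4
```

```bash
for i in 1 2; do python3 -m inch '[0,0,-0.0004,0,0,-0.01,0,0,-0.0004,0,0,-0.02,0,0,-0.0004,0,0,-0.02]'| grep -E 'pos|rot|wrist';  python3 -c "
from h import *
o=r.get_obs();print(o['moment'],o['clock'])"; done
```

```text
tcp_pos: [514.6, -117.8, 174.1]
tcp_rot: [3.141, 0.001, -3.044]
wrist_force: [-0.4, 4.7, -0.2]
[ 0.87654509 -0.1141265  -0.59042383] 28.7
tcp_pos: [514.5, -117.7, 174.2]
tcp_rot: [3.141, 0.001, -3.029]
wrist_force: [-0.1, 6.4, 0.4]
[ 0.89006148 -0.07898785 -0.85471784] 29.0
```

```bash
python3 -m inch '[0,0,0,0,0,0,0,0,0,0,0,0,0,0,0,0,0,0,0,0,0,0,0,0,0,0,0,0,0,0]' -0.2| grep -E 'pos|rot|wrist|open|grip'; python3 -m inch '[0,0,-0.02,0,0,0,0,0,-0.06,0,0,0,0,0,-0.12,0,0,0,0,0,-0.2,0,0,0,0,0,-0.28,0,0,0,0,0,-0.33,0,0,0,0,0,-0.35,0,0,0,0,0,-0.35,0,0,0]' | grep -E 'clock|pos|rot|wrist'
python3 - <<'E'
from h import *
import cv2
W=optics.grab_frame("wrist");S=optics.grab_frame("scene")
u,v=proj("wrist",[[515,-118,170]])[0].astype(int);print(u,v)
c=lambda i,x,y,w,h,k:cv2.resize(i[max(y,0):max(y,0)+h,x:x+w,::-1],None,fx=k,fy=k,interpolation=cv2.INTER_CUBIC)
cv2.imwrite("pics/e.png",np.hstack([c(S,218,175,80,100,5),c(W,u-80,v-120,160,200,2.5)]))
E
```

```text
tcp_pos: [514.5, -118.2, 174.3]
tcp_rot: [-3.141, 0.001, -3.028]
wrist_force: [-0.3, -0.7, -0.1]
opening: 0.403
grip_force: 0.0
clock: 30.3
tcp_pos: [514.8, -118.2, 315.4]
tcp_rot: [-3.14, 0.003, -3.028]
wrist_force: [0.3, -0.5, -0.7]
317 187
```

View pics/e.png

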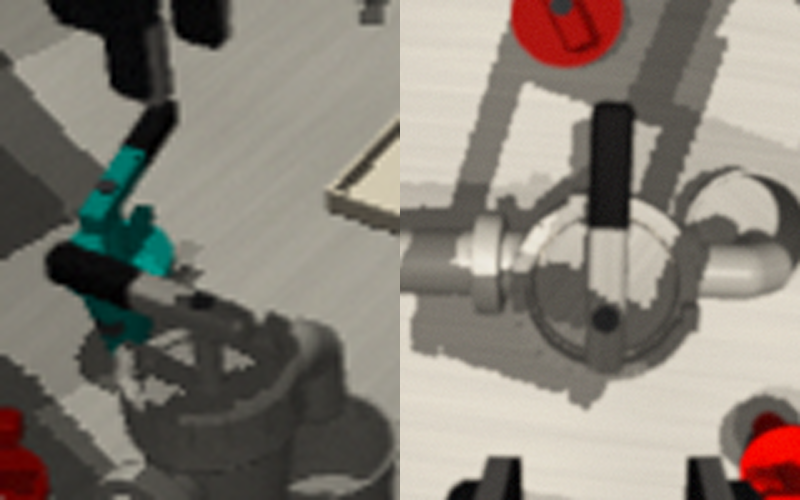

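```bash
python3 -c "
from station import r
print(r.close_job())"
```

```text
the job is handed in; nothing more can be done
None
```

The larger plug is refitted: it was pressed home with about 21 N including its weight, swung to the open stop and back to the closed stop, and released. It looks fully seated and square across the pipe in the last pictures, and the job is handed in at about 30 s.

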